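Unscrew the spring-loaded cap of a filter tube

TASK

Unscrew the ribbed black cap from the upright tube on the optical bench, without forcing the thread. A spring plunger under the cap pushes it off as the thread ends, so have hold of it at that moment and never let it fall. Then set it down gently, open side down and flat, inside the shallow metal tray, let go, and leave the other things on the bench where they are.

Things in the scene. Friction and masses are not known exactly. Their poses are not given: they have to be found in the camera images.
- cap: Black ribbed round cap, 50 mm across, 54 mm high, about 0.11 kg; origin at the centre of its lower, open edge, z up along its axis. Upper 20 mm solid, below it a skirt with three small lugs inside its edge. Starts screwed on, lower edge 86 mm above the bench. Turning takes under 0.5 N m if the hand rises with the thread; about 1 mm play along and across the axis.
- cap_top (a point): Centre of the cap's top face, 140 mm above the bench at the start. Right-hand thread: turn anticlockwise seen from above to unscrew; coarse, its lift per turn not known well (14 to 30 mm): let the hand rise with it by feel. It stays where it is left between grasps and comes free 21 to 24 mm above its start; then lift straight up. More than 24 N in all between cap and tube harms the thread.
- tube_top (a point): Centre of the tube's top face, 118 mm above the bench, fixed, hidden under the cap at the start. z is the tube's axis (vertical). Below the cap the black tube is 41 mm across and stands on a 90 mm square, 12 mm thick bolted foot.
- plunger (a joint): Spring plunger in the tube's top, 16 mm across with a round brass tip; value in m: how far it has come out of its pressed-in start, 0 to 0.034 (fully out, cap off). It pushes the cap upwards with 14 N at the start and 10 N fully out (this already loads the thread), and throws it off if nothing holds it as the thread ends.
- tray: Shallow square aluminium tray, fixed, outside 130 x 130 x 16 mm, walls 5 mm thick, inner floor 5 mm above the bench; origin at the centre of its underside, x and y along its sides.
Mind the look-alikes: they are no part of the job. Leave any yellow look-alike of the cap alone.

How it is judged (in metres and radians):
On the way, in this order (a step that is already met when the one before it is completed fails the run):
1. the cap has been unscrewed until it has risen 8 mm, still on the thread (z of cap in the frame of tube_top between -0.024 and -0.01 m).
2. the cap is off the tube, upright, held in the fingers (z of cap in the frame of tube_top above 0.008 m and contact force between the fingers and cap above 1 N and angle between cap's own z axis and vertical below 0.3 rad), for 0.2 s.
At the end, for the whole second after the job is handed in: The cap stands open side down on the tray's floor (its lower edge within 3 mm of the floor's height, its centre within 55 mm of the tray's centre), tilted less than 0.06 rad, at rest (under 20 mm/s) and released; the tube is open (z of cap in the frame of tray between 0.002 and 0.008 m and horizontal distance between cap and tray below 0.055 m and angle between cap's own z axis and vertical below 0.06 rad and linear speed of cap below 0.02 m/s); the robot touches nothing.
It fails at once if the thread is forced: more than 24 N between the cap and the tube (contact force between cap and tube above 24 N).
It fails at once if the cap is dropped: it touches the bench or tips more than 0.8 rad (contact force between cap and table above 0.05 N or angle between cap's own z axis and vertical above 0.8 rad).
It fails at once if the cap is set down hard: more than 24 N on the tray (contact force between cap and tray above 24 N).
It fails at once if another thing on the bench is shifted by more than 25 mm (distance of any of lens_mount, mirror_mount, iris, open_tube, ball_driver, spanner, optic_box from where it was at the start of the episode above 0.025 m).
It also fails if it takes over 72 s, if anything falls off the work surface, if the arm or the gripper's body presses on something with over 40 N, if the wrist force passes 120 N, or if a joint passes its speed limit or range.

ROBOT

A 6-joint arm with a two-finger parallel gripper is mounted at the origin on the work surface. World frame = base frame: x ahead of the robot, y to its left, z up, the work surface at z = 0. Lengths are in mm, angles in rad, forces in N, time in s.
With the tool pointing down it reaches from about 275 to 725 mm from the base axis. Payload 5.6 kg.
Tool frame: the origin (TCP) lies at the very end of the fingers, on their centre line; the grasp point (between the pads) lies 19 mm behind it; x points along the fingers, y is the direction in which the jaws open and shut, and the axes are right-handed (so a half turn about x gives the same grasp; the last joint's range is limited). The gripper opens to 85 mm and grips with 20 to 120 N. Pads are 22 mm wide; open, the fingers measure 114 mm over their backs; the gripper's body (76 mm by 85 mm) begins 54 mm behind the grasp point. The pads swing forward as they close: fully open they stand 13 mm farther back than shut.
Start: joints at [1.526, 0.255, 0.108, 0, -1.424, -0.285], TCP at [178.092, 520.361, 194.583] pointing down, gripper open.
Joint ranges: [-2.95, 2.95], [-1.21, 1.97], [-1.09, 1.5], [-2.87, 1.71], [-2.94, -0.07], [-3.05, 3.05]. Speed limits (rad/s): [2.57, 2.57, 3.14, 3.14, 3.14, 3.14].

INTERFACE

Orientations are given as a unit quaternion [x, y, z, w].
In Python, from plant import r gives the robot as it stands. The module is installed in compiled form; this text tells all that it offers.
- The arm moves only by the shell command python3 -m creep 'ROWS' [FORCE]. ROWS is text: rows parted by semicolons, each of 7 numbers parted by spaces: the finger opening in mm, from 0 to 85.4, then the shift along the tool's x, y, z in mm, then the turn, a rotation vector about the tool's x, y, z in degrees. In form: grip tx ty tz ax ay az; .... A call has 1 to 8 rows; each row is the pose to reach, as a shift and turn from the pose commanded when the call began, along the tool's axes at that moment; what a row does not reach only later rows make up. A row lasts 1/10 s, in which the tool goes at most 50 mm and 8.59 degrees, less where a joint would pass 70% of its speed; a pose out of reach is approached as far as the arm can. A call with a gripper value outside its range is refused whole. The fingers move at their own pace and stop on an object; FORCE is the grip in N (left out, the last holds). Time passes only in rows, so rows that repeat a pose let the fingers close. It gives the time, the measured TCP pose, the force and the opening at its end, in the units of the state.
- r.sense(): the state, without advancing time (a new reading comes with each control period).
- r.grab_frame(name): name is "scene" or "top" or "wrist"; returns the picture (420x560x3 uint8, blue, green, red); there is no depth.
- r.get_calibration(name): a dict with "vfov" (degrees; the focal length in pixels is half the picture's height over the tangent of half this angle, whatever the lens; pixels are square), "cx", "cy" (the principal point, pixels), "xyz" and "orientation" of the camera in the world; the wrist camera has in their place "tool_from_camera" (4x4, takes a point from camera to tool coordinates, whose origin is the TCP and whose axes are the tool frame's). Camera axes: x right, y down, z forward; pixel columns grow to the right and rows downward; lengths in mm; the calibration is good to about 2 mm. A picture is of the moment at which its call begins: read the wrist's pose just before it. get_calibration takes no time and is no camera call.
- r.job_done(): hands the job in, once; it reports no verdict.
Trained networks look in the newest picture that a camera, given by its name, has taken for a name from the list of things; names that differ only in an ending like _2 or _b are one class to them, and where a whole thing is asked for, a point or a joint stands for the part that bears it (a point fixed in the world has none). Each returns a list of dicts, best first, with "confidence" (0 to 1); they miss things now and then, are a little off and sometimes report something else, mostly with a low value. They report only what shows in the picture. A call takes as long as a camera call. They do not tell look-alikes from the thing itself.
- r.silhouettes(query, camera): "mask" (420x560 bool, what is visible of it) and "point" ([column, row] in pixels, amid what is visible of it).
The state is a dict: "time_s": time; "joints": joint angles; "joint_vel": joint speeds; "tau": joint torques, N m; "tcp_pos": TCP position; "tool_rot": TCP orientation; "wrist_force": force on the tool from outside, world axes, zero at the start; "ft_torque": the same for the moment, N m; "opening": finger opening in mm.
Only numpy, scipy, OpenCV 4.12 (cv2) and the standard library are available. Lean on these libraries where they do the work, as an engineer would, in place of code of your own. Each camera call takes 0.05 s, during which the arm holds its last target.

## Working session

There is one attempt and no reset: what is moved stays moved. The work goes in short steps, Python scripts to look and compute and a shell command to move; the robot and the scene stay as the last step left them, time stands still between calls to the robot, and variables do not carry over. Pictures are saved under pics/ and viewed, and the job is handed in when it is done.

```bash
mkdir -p pics; cat > h.py <<'E'
import numpy as np, cv2
from scipy.spatial.transform import Rotation as R
from plant import r
def cam(name, st=None):
    c=r.get_calibration(name); f=210/np.tan(np.radians(c["vfov"])/2)
    if "tool_from_camera" in c:
        st=st or r.sense(); T=np.array(c["tool_from_camera"]); Rt=R.from_quat(st["tool_rot"]).as_matrix()
        return f,c["cx"],c["cy"],Rt@T[:3,3]+np.array(st["tcp_pos"]),Rt@T[:3,:3],c
    return f,c["cx"],c["cy"],np.array(c["xyz"]),R.from_quat(c["orientation"]).as_matrix(),c
def toplane(name,uv,z,st=None):
    f,cx,cy,p,M,c=cam(name,st); d=M@np.array([(uv[0]-cx)/f,(uv[1]-cy)/f,1]); return p+d*(z-p[2])/d[2]
def proj(name,P,st=None):
    f,cx,cy,p,M,c=cam(name,st); q=M.T@(np.array(P)-p); return [f*q[0]/q[2]+cx,f*q[1]/q[2]+cy]
E
python3 - <<'E'
from h import *
print(r.sense())
for n in ["scene","top","wrist"]:
    print(n,r.get_calibration(n)); im=r.grab_frame(n); cv2.imwrite(f"pics/a_{n}.png",im)
    for q in ["cap","tray"]:
        for d in r.silhouettes(q,n):
            ys,xs=np.nonzero(d["mask"]); print(q,d["confidence"],d["point"],xs.min(),xs.max(),ys.min(),ys.max())
E
```

```text
{'time_s': 0.0, 'joints': array([ 1.52561133e+00,  2.55703288e-01,  1.06992723e-01, -4.91717074e-04,
       -1.42388945e+00, -2.84574116e-01]), 'joint_vel': array([-1.50198436e-03, -2.16251731e-03,  1.48422013e-05, -6.64403010e-04,
        1.51003452e-03,  1.54837172e-03]), 'tau': array([ 1.83818127e-03, -3.86633885e+01,  2.37935972e+01,  5.36529556e+00,
       -6.27558460e-03, -6.66264185e-06]), 'tcp_pos': array([177.86854764, 519.84063847, 193.71164162]), 'tool_rot': array([-0.69741801,  0.1167388 ,  0.69760716,  0.11543146]), 'wrist_force': array([ 1.02332727, -1.39023722, -0.51693942]), 'ft_torque': array([0.02373956, 0.01038202, 0.06166574]), 'opening': 85.32645004686175}
scene {'vfov': 43.3993825193512, 'cx': 275.8417683123492, 'cy': 205.94748519950582, 'xyz': array([1043.61326332,  -86.15698212,  663.53071321]), 'orientation': array([ 0.67021192,  0.64283691, -0.25101372, -0.27307289])}
cap 0.59 [378.5, 227.3] 357 399 205 255
cap 0.55 [341.4, 207.6] 327 360 186 228
tray 0.86 [142.3, 284.6] 87 193 244 325
top {'vfov': 52.03523354159229, 'cx': 281.9043196961765, 'cy': 221.28710167872882, 'xyz': array([376.8951679 , -67.18887924, 835.82028563]), 'orientation': array([-0.69816919,  0.71124512, -0.05456751,  0.06093078])}
cap 0.73 [215.7, 253.2] 198 228 241 269
cap 0.67 [197.7, 178.9] 176 211 161 197
tray 0.64 [376.5, 190.4] 342 411 155 225
wrist {'vfov': 63.53882329058113, 'cx': 274.4590139930409, 'cy': 211.6554224701899, 'tool_from_camera': array([[ 9.00815199e-04, -2.81873248e-01,  9.59451229e-01,
        -1.79716258e+02],
       [ 9.99999585e-01,  1.24933334e-04, -9.02181826e-04,
        -1.82489540e-02],
       [ 1.34433481e-04,  9.59451644e-01,  2.81873243e-01,
        -7.10223422e+01],
       [ 0.00000000e+00,  0.00000000e+00,  0.00000000e+00,
         1.00000000e+00]])}
```

View pics/a_scene.png

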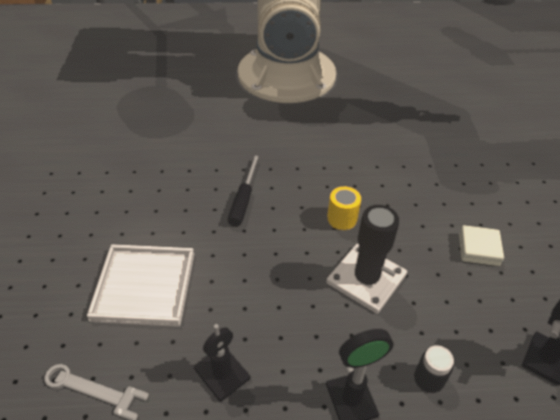

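View pics/a_top.png

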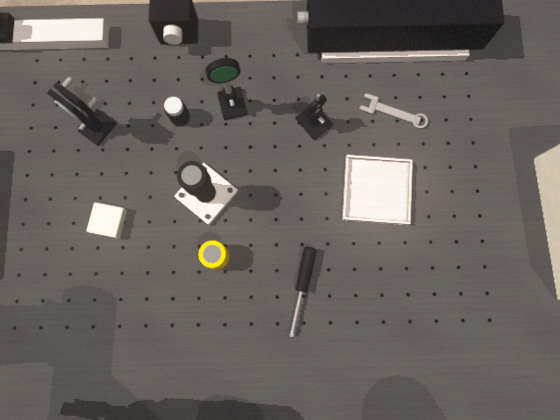

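View pics/a_wrist.png

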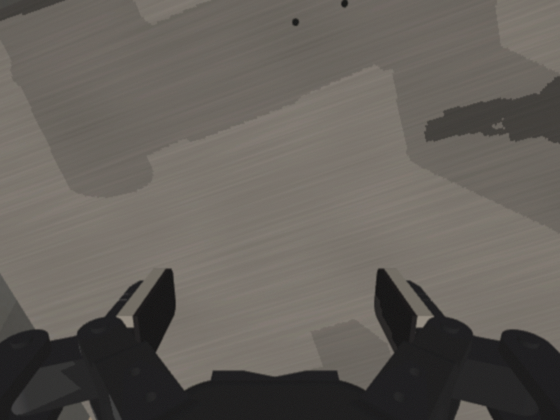

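```bash
python3 - <<'E'
from h import *
s=cv2.imread("pics/a_scene.png"); t=cv2.imread("pics/a_top.png")
a=cv2.resize(s[180:320,310:450],(560,560),interpolation=3); b=cv2.resize(t[150:290,160:230],(280,560),interpolation=3)
b=np.clip(b.astype(int)*2,0,255).astype('u1')
a=np.clip(a.astype(int)*2,0,255).astype('u1')
cv2.imwrite("pics/crop1.png",cv2.resize(np.hstack([a,b]),(780,520)))
print("cap top:",toplane("scene",(381,217),140),toplane("top",(191,176),140))
# tray mask centers
for n,c in [("scene",[(114,246),(193,247),(181,324),(89,319)]),("top",[(346,156),(412,158),(410,224),(343,222)])]:
    q=np.array([toplane(n,u,16) for u in c]); print(n,q.round(1),q.mean(0))
E
```

```text
cap top: [572.306193    85.77421317 140.        ] [571.44397606  88.68859345 140.        ]
scene [[ 507.5 -305.6   16. ]
 [ 513.9 -181.8   16. ]
 [ 651.4 -190.2   16. ]
 [ 638.4 -319.    16. ]] [ 577.8059827  -249.14842179   16.        ]
top [[ 640.6 -190.1   16. ]
 [ 633.8 -319.9   16. ]
 [ 502.2 -307.2   16. ]
 [ 508.5 -178.7   16. ]] [ 571.27117247 -248.97365951   16.        ]
```

View pics/crop1.png

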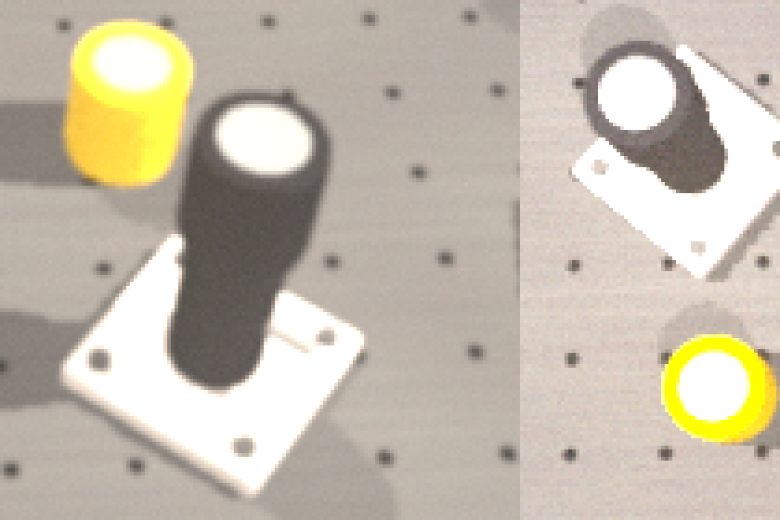

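```bash
python3 - <<'E'
from h import *
def tri(us,ut):
    A=[];b=[]
    for n,u in(("scene",us),("top",ut)):
        f,cx,cy,p,M,c=cam(n); d=M@np.array([(u[0]-cx)/f,(u[1]-cy)/f,1]); d/=np.linalg.norm(d); P=np.eye(3)-np.outer(d,d);A.append(P);b.append(P@p)
    return np.linalg.lstsq(np.vstack(A),np.hstack(b),rcond=None)[0]
for k,a,b in [("cap",(380.8,217.2),(191.2,175)),("green",(367,350),(223,72)),("yellow",(345.5,197),(212,254)),("opentube",(438,360),(174,105)),("iris",(217,335),(318,102))]:
    p=tri(a,b); print(k,p.round(1))
t=cv2.imread("pics/a_top.png");s=cv2.imread("pics/a_scene.png")
for n,im,box,zz in(("scene",s,(360,400,200,240),140),("top",t,(178,205,160,192),140)):
    x0,x1,y0,y1=box; g=cv2.cvtColor(im[y0:y1,x0:x1],6); 
    m=(g>75).astype('u1'); N,L,S,C=cv2.connectedComponentsWithStats(m); 
    for i in range(1,N):
        if S[i,4]>60: print(n,C[i]+[x0,y0],S[i],toplane(n,C[i]+[x0,y0],zz))
print(R.from_quat(r.sense()["tool_rot"]).as_matrix().round(3))
E
```

```text
cap [572.8  86.8 140.4]
green [762.   36.7 131.1]
yellow [448.   66.   52.9]
opentube [737.9 142.3  53.2]
iris [ 717.6 -132.1   97.6]
scene [381.95355191 208.23497268] [  0   0  40  40 366] [556.22131698  90.08968326 140.        ]
scene [380.62588235 216.96705882] [  8   7  27  21 425] [572.22920249  85.27947952 140.        ]
top [190.12371134 162.20618557] [ 0  0 27 10 97] [595.40533134  90.56571313 140.        ]
top [191.06571429 174.68      ] [  3   5  21  21 350] [573.72055628  88.61659232 140.        ]
[[-0.    -0.324 -0.946]
 [-0.    -0.946  0.324]
 [-1.     0.     0.   ]]
```

```bash
python3 -m creep '85 -26 24 -44 0 0 0; 85 -26 48 -88 0 0 0; 85 -26 72 -131 0 0 0; 85 -26 96 -175 0 0 0; 85 -26 120 -219 0 0 0; 85 -26 144 -263 0 0 0; 85 -26 168 -307 0 0 0; 85 -26 188 -343 0 0 0' 40; python3 -m creep '85 0 24 -44 0 0 0; 85 0 48 -88 0 0 0; 85 0 72 -130 0 0 0; 85 0 94 -171 0 0 0; 85 0 94 -171 0 0 0; 85 0 94 -171 0 0 0'; python3 - <<'E'
from h import *
s=r.sense();print(s)
cv2.imwrite("pics/b_w.png",r.grab_frame("wrist")); print(proj("wrist",(573,87,140),s))
for d in r.silhouettes("cap","wrist"): print(d["confidence"],d["point"])
E
```

```text
time_s: 1.25
tcp_pos: [442.9, 229.6, 220.9]
tool_rot: [0.698, -0.116, -0.697, -0.116]
wrist_force: [0.3, 1.3, 0.6]
opening: 84.7
time_s: 1.85
tcp_pos: [573.4, 86.1, 219.9]
tool_rot: [-0.697, 0.117, 0.698, 0.117]
wrist_force: [0.2, 0.5, -0.2]
opening: 84.9
{'time_s': 1.85, 'joints': array([ 4.18496146e-01,  3.10968501e-01,  2.48115336e-01, -2.19137985e-04,
       -1.50898931e+00,  8.20126746e-01]), 'joint_vel': array([ 0.04094444, -0.02753833, -0.0143484 , -0.0014988 , -0.00063899,
       -0.00410683]), 'tau': array([-1.34619031e+00, -4.10892785e+01,  2.41463542e+01,  5.51141649e+00,
        2.03277545e-03,  8.16941564e-02]), 'tcp_pos': array([573.39054034,  86.13932613, 219.91751132]), 'tool_rot': array([-0.69702446,  0.11704623,  0.6977267 ,  0.11676697]), 'wrist_force': array([ 0.22752131,  0.49016715, -0.24415199]), 'ft_torque': array([0.03964989, 0.030095  , 0.02889896]), 'opening': 84.93050497970009}
[np.float64(273.8684318628544), np.float64(206.00355996180792)]
0.87 [273.6, 200.9]
0.56 [323.3, 272.9]
```

View pics/b_w.png

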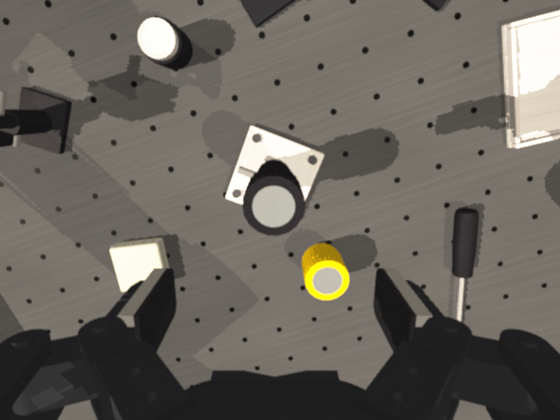

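```bash
cat >> h.py <<'E'
def wcap(z=140,tag=None):
    s=r.sense(); im=r.grab_frame("wrist"); 
    if tag: cv2.imwrite(f"pics/{tag}.png",im)
    p=proj("wrist",(572.5,87,z),s)
    x0,y0=int(p[0])-50,int(p[1])-50; g=cv2.cvtColor(im[y0:y0+100,x0:x0+100],6)
    N,L,S,C=cv2.connectedComponentsWithStats((g>85).astype('u1'))
    for i in range(1,N):
        if 600<S[i,4]<4000 and abs(S[i,2]-S[i,3])<8: print("disc",C[i]+[x0,y0],S[i,2:],toplane("wrist",C[i]+[x0,y0],z,s).round(2), "tcp",s["tcp_pos"].round(2))
    return s
E
python3 -c "
from h import *
wcap()"
python3 -m creep '85 0 0 0 8.5 0 0; 85 0 0 0 17 0 0; 85 0 0 0 25.5 0 0; 85 0 0 0 34 0 0; 85 0 0 0 42.5 0 0; 85 0 0 0 51 0 0; 85 0 0 0 59.5 0 0; 85 0 0 0 68 0 0'
python3 -m creep '85 0 0 0 8.5 0 0; 85 0 0 0 17 0 0; 85 0 0 0 25.5 0 0; 85 0 0 0 34 0 0; 85 0 0 0 42.5 0 0; 85 0 0 0 51 0 0; 85 0 0 0 59.5 0 0; 85 0 0 0 68 0 0'
python3 -m creep '85 0 0 0 8.5 0 0; 85 0 0 0 17 0 0; 85 0 0 0 25.5 0 0; 85 0 0 0 34 0 0; 85 0 0 0 42.5 0 0; 85 0 0 0 51 0 0; 85 0 0 0 59.5 0 0; 85 0 0 0 68 0 0'
python3 -m creep '85 0 0 0 5 0 0;85 0 0 0 5 0 0;85 0 0 0 5 0 0'
python3 -c "
from h import *
s=wcap(tag='c_w');print(s['joints'],R.from_quat(s['tool_rot']).as_matrix().round(4))"

```

```text
disc [274.79384203 204.50870147] [  45   42 1494] [573.15  87.46 140.  ] tcp [572.72  87.59 220.67]
time_s: 2.8
tcp_pos: [572.4, 88.4, 221.2]
tool_rot: [0.513, -0.487, -0.512, -0.488]
wrist_force: [-0.3, -0.1, -0.5]
opening: 84.8
time_s: 3.6
tcp_pos: [572.4, 88.4, 221.2]
tool_rot: [-0.152, 0.69, 0.152, 0.691]
wrist_force: [-0.1, 0.2, -0.3]
opening: 85.1
time_s: 4.4
tcp_pos: [572.4, 88.4, 221.2]
tool_rot: [0.26, 0.657, -0.26, 0.658]
wrist_force: [0.3, 1.0, 0.0]
opening: 85.0
time_s: 4.7
tcp_pos: [572.7, 88.0, 221.0]
tool_rot: [0.286, 0.647, -0.286, 0.647]
wrist_force: [0.5, -0.7, 0.3]
opening: 84.9
disc [274.56822811 207.51866938] [  44   42 1473] [573.29  87.37 140.  ] tcp [572.71  87.95 220.96]
[ 4.22108716e-01  3.08661575e-01  2.47424554e-01 -7.95694326e-06
 -1.50895571e+00 -2.82482924e+00] [[ 5.000e-04  7.392e-01  6.735e-01]
 [ 3.000e-04  6.735e-01 -7.392e-01]
 [-1.000e+00  6.000e-04  2.000e-04]]
```

View pics/c_w.png

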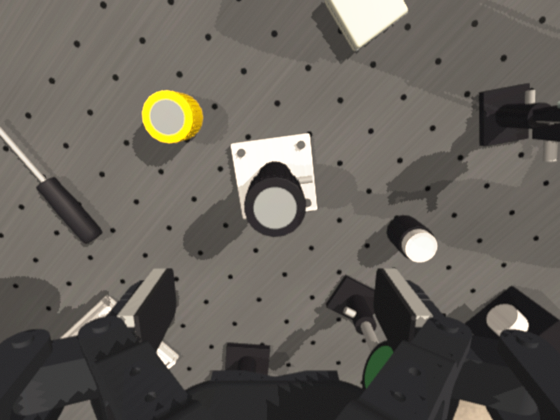

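```bash
python3 -m creep '85 25 0 0.8 0 0 0; 85 50 0 0.8 0 0 0; 85 75 0 0.8 0 0 0; 85 95 0 0.8 0 0 0; 85 108 0 0.8 0 0 0; 85 117 0 0.8 0 0 0; 85 117 0 0.8 0 0 0; 85 117 0 0.8 0 0 0'; python3 -c "
from h import *
s=r.sense();print(s['wrist_force'],s['ft_torque'],s['tcp_pos'])
cv2.imwrite('pics/d_w.png',r.grab_frame('wrist'))
cv2.imwrite('pics/d_s.png',cv2.resize(r.grab_frame('scene')[130:300,290:460],None,fx=3,fy=3))
print([r.sense()['tcp_pos'].round(2) for _ in range(2)])
"
```

```text
time_s: 5.55
tcp_pos: [574.0, 86.6, 104.3]
tool_rot: [0.287, 0.646, -0.287, 0.647]
wrist_force: [-0.5, -0.4, -0.2]
opening: 84.7
[-0.53791505 -0.39818277 -0.24482229] [-0.0034619   0.04413665 -0.05400055] [574.01578499  86.64113439 104.28112321]
[array([574.26,  86.73, 104.66]), array([574.26,  86.73, 104.66])]
```

View pics/d_w.png

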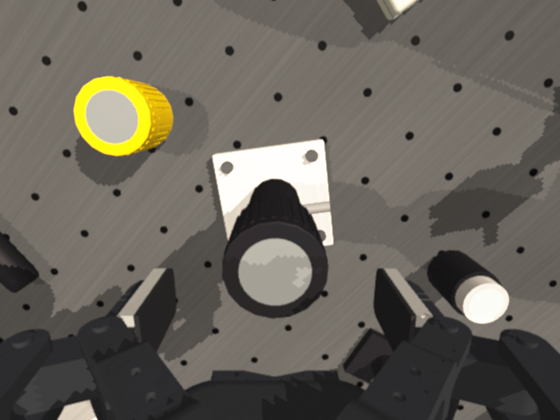

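View pics/d_s.png

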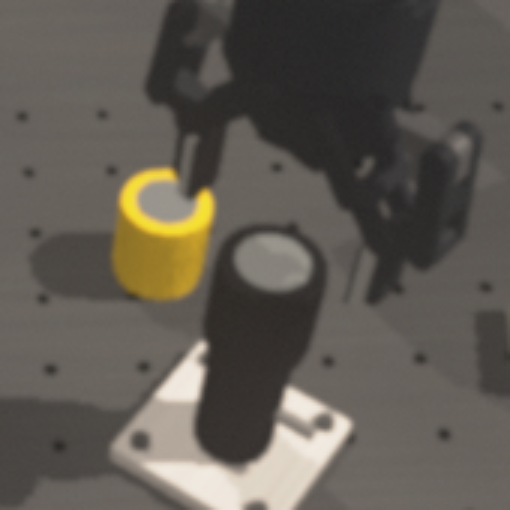

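```bash
python3 -c "
from h import *
T=np.array([[0]])
M=R.from_quat(r.sense()['tool_rot']).as_matrix()
o=[]
for i in range(5):
    s=r.sense(); im=r.grab_frame('wrist'); g=cv2.cvtColor(im[200:330,210:345],6)
    N,L,S,C=cv2.connectedComponentsWithStats((g>90).astype('u1')); 
    k=[i for i in range(1,N) if abs(C[i][0]-65)<12 and S[i,4]>2500]
    for i in k:
        P=toplane('wrist',C[i]+[210,200],140,s); o.append(np.r_[P[:2],s['tcp_pos'],M.T@(P-s['tcp_pos'])]); print(S[i],o[-1].round(2))
print(np.mean(o,0).round(2))
"
```

```text
[  28   38   74   67 3934] [ 5.7332e+02  8.7290e+01  5.7426e+02  8.6730e+01  1.0466e+02 -3.5340e+01
 -2.7000e-01 -1.0200e+00]
[  28   38   74   67 3938] [ 5.7333e+02  8.7270e+01  5.7423e+02  8.6710e+01  1.0460e+02 -3.5400e+01
 -2.3000e-01 -9.9000e-01]
[  28   38   74   68 3952] [ 5.7327e+02  8.7270e+01  5.7409e+02  8.6690e+01  1.0443e+02 -3.5570e+01
 -1.5000e-01 -9.5000e-01]
[  28   38   74   68 3956] [ 5.7329e+02  8.7270e+01  5.7398e+02  8.6640e+01  1.0428e+02 -3.5720e+01
 -3.0000e-02 -9.0000e-01]
[  28   38   75   68 3963] [ 5.7329e+02  8.7250e+01  5.7390e+02  8.6580e+01  1.0412e+02 -3.5880e+01
  6.0000e-02 -8.8000e-01]
[ 5.7330e+02  8.7270e+01  5.7409e+02  8.6670e+01  1.0442e+02 -3.5580e+01
 -1.3000e-01 -9.5000e-01]
```

```bash
python3 -m creep '85 0 0 -0.9 0 0 0; 85 0 0 -0.9 0 0 0; 56 0 0 -0.9 0 0 0; 56 0 0 -0.9 0 0 0; 56 0 0 -0.9 0 0 0; 56 0 0 -0.9 0 0 0; 40 0 0 -0.9 0 0 0;40 0 0 -0.9 0 0 0' 30; python3 -c "
from h import *
s=r.sense();print(s['wrist_force'],s['ft_torque'],s['tcp_pos'],s['opening'])
cv2.imwrite('pics/e_w.png',r.grab_frame('wrist'))
s=r.sense();print(s['wrist_force'],s['ft_torque'],s['tcp_pos'],s['opening'])
"
```

```text
time_s: 6.7
tcp_pos: [573.0, 87.2, 103.6]
tool_rot: [0.287, 0.646, -0.287, 0.646]
wrist_force: [-0.9, -0.0, -0.8]
opening: 39.9
[-0.87306294 -0.04718232 -0.78725252] [ 0.0068313   0.02195889 -0.02369774] [573.01923739  87.17115554 103.57316369] 39.86888986951112
[-0.11121744 -0.11234511  1.24425758] [-0.03623673 -0.00383438 -0.03253862] [573.00801286  87.17384075 103.58497706] 40.01806649774253
```

View pics/e_w.png

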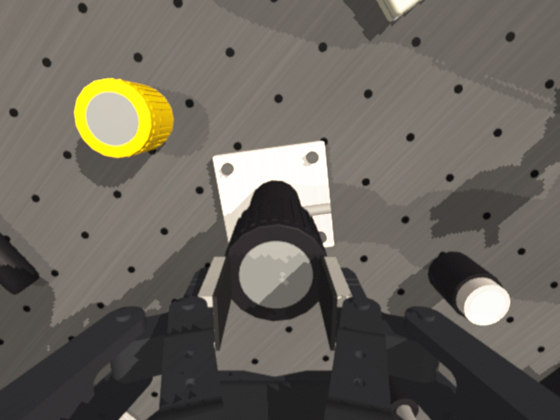

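```bash
python3 -c "
from h import *
im=cv2.imread('pics/e_w.png')[220:420,160:400]
a=np.clip(cv2.resize(im,(480,400),interpolation=2).astype(int)*1.8,0,255).astype('u1')
cv2.imwrite('pics/f1.png',a)
s=r.sense()
im=r.grab_frame('scene'); 
for x in (0,-19,-36,-54): 
  for y in(-20,20):
    P=s['tcp_pos']+R.from_quat(s['tool_rot']).as_matrix()@np.array([x,y,0]); print(x,y,np.round(proj('scene',P),1),np.round(proj('wrist',P,s),1))
cv2.imwrite('pics/f2.png',np.clip(cv2.resize(im[150:290,310:450],(560,560),interpolation=2).astype(int)*1.8,0,255).astype('u1'))
"
```

```text
0 -20 [366.7 227.2] [239.6 244.6]
0 20 [389.5 242.9] [309.9 244.6]
-19 -20 [368.6 218.1] [236.  258.4]
-19 20 [391.9 233.9] [313.7 258.4]
-36 -20 [370.3 209.8] [232.  273.5]
-36 20 [394.1 225.6] [317.7 273.5]
-54 -20 [372.3 200.6] [226.8 293.3]
-54 20 [396.6 216.4] [323.1 293.3]
```

View pics/f1.png

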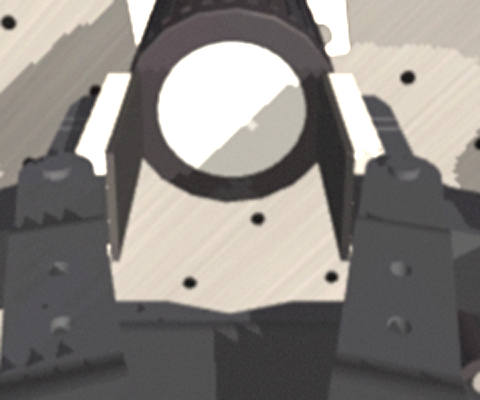

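View pics/f2.png

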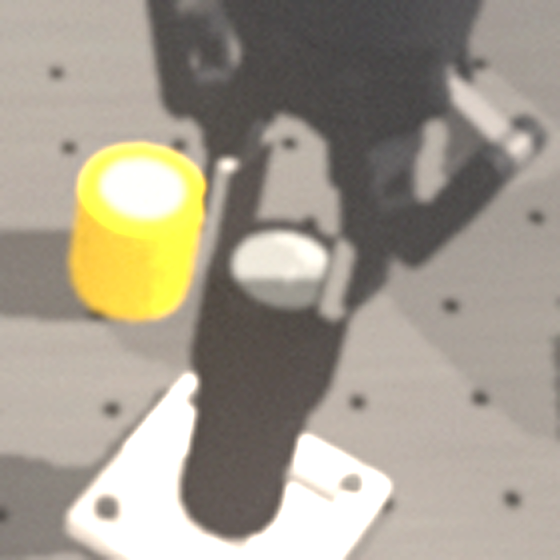

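```bash
python3 -m creep '85 0 0 0 0 0 0; 85 0 0 0 0 0 0; 85 0 0 0 0 0 0; 85 0 0 0 0 0 0; 85 8 0 0 0 0 0; 85 16 0 0 0 0 0; 85 24 0 0 0 0 0;85 24 0 0 0 0 0'; python3 -c "
from h import *
s=r.sense();print(s['wrist_force'],s['ft_torque'],s['tcp_pos'],s['opening'],s['joints'])
cv2.imwrite('pics/g_w.png',r.grab_frame('wrist'))
im=r.grab_frame('scene'); 
cv2.imwrite('pics/g_s.png',np.clip(cv2.resize(im[130:290,290:450],(560,560),interpolation=2).astype(int)*1.8,0,255).astype('u1'))
"
```

```text
time_s: 7.6
tcp_pos: [571.7, 86.8, 77.6]
tool_rot: [0.286, 0.647, -0.288, 0.645]
wrist_force: [0.2, -0.1, -0.1]
opening: 85.1
[ 0.22803583 -0.11116596 -0.13447992] [-0.00740007  0.01028935 -0.01205595] [571.7366945   86.83025679  77.59274448] 85.13802695188255 [ 4.20599100e-01  3.73177004e-01 -2.82013791e-02 -5.93412668e-04
 -1.17288932e+00 -2.82737872e+00]
```

View pics/g_w.png

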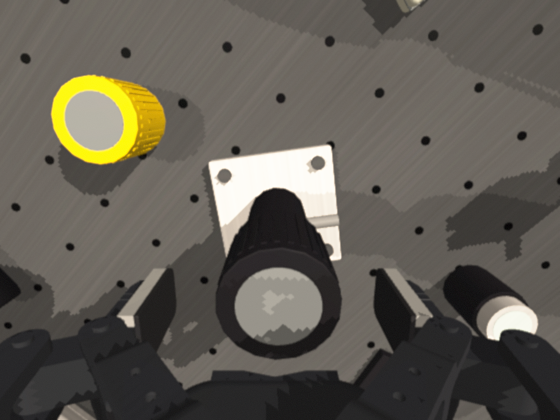

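View pics/g_s.png

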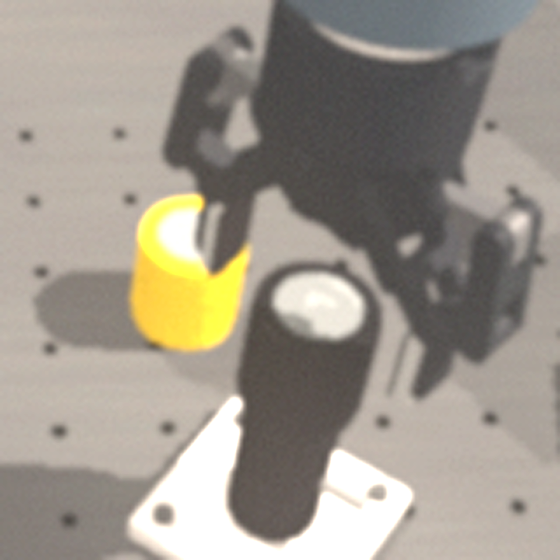

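```bash
python3 -m creep '85 7 0 0 0 0 0; 85 14 0 0 0 0 0; 85 20 0 0 0 0 0; 85 20 0 0 0 0 0; 85 20 0 0 0 0 0;85 20 0 0 0 0 0'; python3 -c "
from h import *
for i in range(4):
    s=r.sense();print(s['wrist_force'],s['tcp_pos'])
    im=r.grab_frame('wrist')
    x0,y0=200,250; g=cv2.cvtColor(im[y0:y0+160,x0:x0+150],6)
    N,L,S,C=cv2.connectedComponentsWithStats((g>75).astype('u1'))
    M=R.from_quat(s['tool_rot']).as_matrix()
    for j in range(1,N):
        if S[j,4]>2500:
            P=toplane('wrist',C[j]+[x0,y0],140,s); print(C[j]+[x0,y0],S[j],P.round(2),(M.T@(P-s['tcp_pos'])).round(2))
cv2.imwrite('pics/i_w.png',im)
im=r.grab_frame('scene'); 
cv2.imwrite('pics/i_s.png',np.clip(cv2.resize(im[130:290,290:450],(560,560),interpolation=2).astype(int)*1.8,0,255).astype('u1'))
"
```

```text
time_s: 8.3
tcp_pos: [573.3, 87.2, 59.9]
tool_rot: [0.287, 0.646, -0.287, 0.646]
wrist_force: [0.6, 0.4, -0.5]
opening: 84.6
[ 0.64531899  0.41283299 -0.50085617] [573.257565    87.2262062   59.86768179]
[275.19580114 332.34276134] [  25   40  101   86 6859] [573.2   87.27 140.  ] [-8.013e+01  2.000e-02 -5.000e-02]
[ 0.39998176 -0.02187133 -0.3758731 ] [573.25701476  87.25451095  59.93083686]
[275.13652275 332.27027421] [  25   39  101   87 6856] [573.19  87.26 140.  ] [-8.007e+01  0.000e+00 -3.000e-02]
[ 0.36459908 -0.05410837 -0.5790288 ] [573.26748596  87.25513644  59.92105009]
[275.18844807 332.32613769] [  25   40  101   86 6856] [573.22  87.26 140.  ] [-8.008e+01  2.000e-02 -2.000e-02]
[0.16412858 0.94606513 0.04466891] [573.20430603  87.22225863  59.88554012]
[275.29690692 332.41581558] [  25   40  101   86 6854] [573.2   87.25 140.  ] [-8.011e+01  6.000e-02 -1.000e-02]
```

View pics/i_w.png

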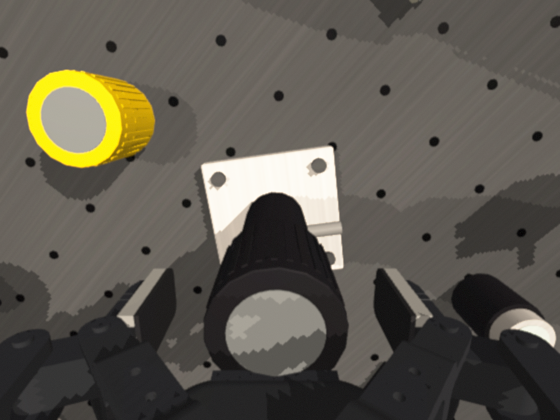

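View pics/i_s.png

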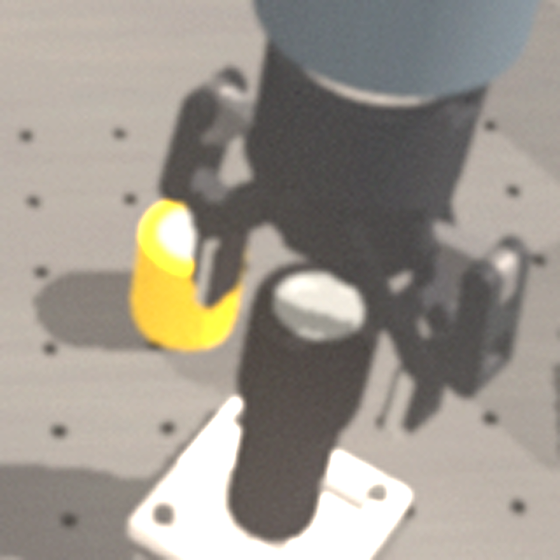

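```bash
python3 -m creep '60 0 0 0 0 0 0; 60 0 0 0 0 0 0; 60 0 0 0 0 0 0; 46 0 0 0 0 0 0; 44 0 0 0 0 0 0; 40 0 0 0 0 0 0;40 0 0 0 0 0 0' 30; python3 -c "
from h import *
for i in range(4):
    s=r.sense();print(s['wrist_force'].round(2),s['ft_torque'].round(3),s['tcp_pos'].round(2),s['opening'])
    im=r.grab_frame('wrist')
cv2.imwrite('pics/j_w.png',im)
im=r.grab_frame('scene'); 
cv2.imwrite('pics/j_s.png',np.clip(cv2.resize(im[130:290,290:450],(560,560),interpolation=2).astype(int)*1.8,0,255).astype('u1'))
"
```

```text
time_s: 9.25
tcp_pos: [573.6, 87.2, 59.9]
tool_rot: [0.287, 0.646, -0.287, 0.647]
wrist_force: [2.4, 0.2, 0.4]
opening: 49.4
[2.42 0.22 0.42] [-0.006 -0.726 -0.037] [573.56  87.23  59.86] 49.42850491132132
[2.94 0.27 0.31] [ 0.035 -0.83   0.023] [573.54  87.22  59.86] 49.113919398974076
[ 3.08 -0.44  0.06] [-0.    -0.946  0.017] [573.56  87.22  59.85] 49.04533590483287
[ 2.72 -0.13  1.41] [-0.022 -0.999 -0.033] [573.56  87.23  59.86] 49.07730297797263
```

View pics/j_s.png

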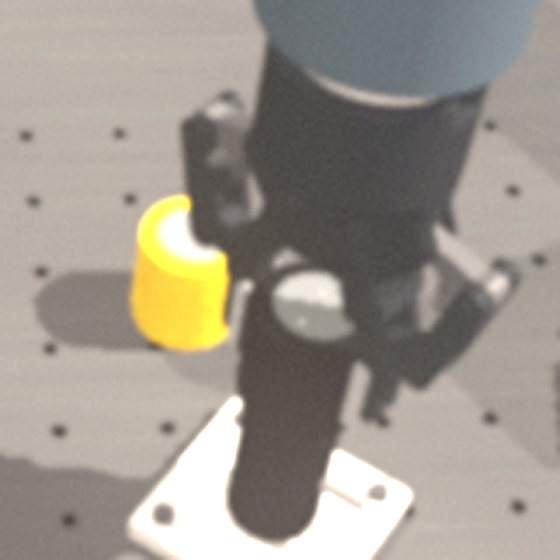

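View pics/j_w.png

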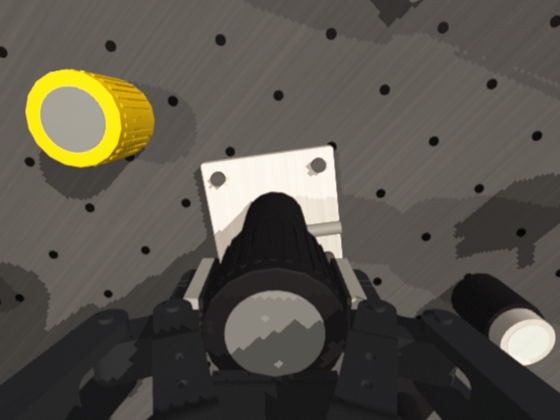

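```bash
python3 -m creep '40 -0.25 0.2 0.2 -5 0 0; 40 -0.5 0.2 0.2 -10 0 0; 40 -0.75 0.2 0.2 -15 0 0; 40 -1 0.2 0.2 -20 0 0; 40 -1 0.2 0.2 -20 0 0;40 -1 0.2 0.2 -20 0 0' 40; cat >> h.py <<'E'
def st(n=4):
    o=[];w="wrist"
    for i in range(n):
        s=r.sense(); o.append(np.r_[s['wrist_force'],s['ft_torque'],s['tcp_pos'],s['opening'],s['joints'][5]])
        if i<n-1: im=r.grab_frame(w)
    m=np.mean(o,0); print("t",s['time_s'],"F",m[:3].round(2),"M",m[3:6].round(3),"p",m[6:9].round(2),"op",m[9].round(2),"j6",m[10].round(3))
    return im
E
python3 -c "
from h import *
cv2.imwrite('pics/k_w.png',st())"
```

```text
time_s: 10.1
tcp_pos: [572.9, 86.9, 60.8]
tool_rot: [0.171, 0.686, -0.171, 0.686]
wrist_force: [-0.5, -1.5, 4.1]
opening: 49.6
t 10.25 F [-1.46 -1.49  4.77] M [-0.462  0.449  0.132] p [572.86  86.87  60.74] op 49.01 j6 -2.48
```

View pics/k_w.png

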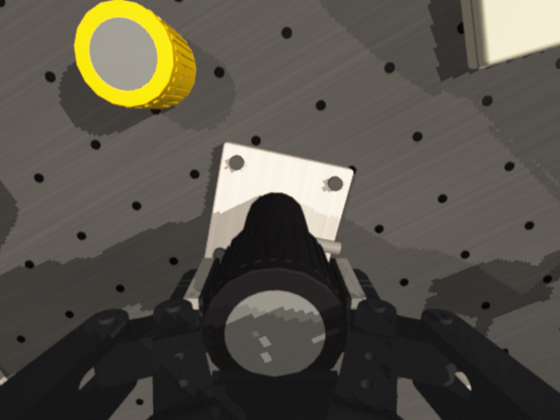

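```bash
python3 -m creep '40 -0.33 0 0 -5 0 0; 40 -0.67 0 0 -10 0 0; 40 -1 0 0 -15 0 0; 40 -1.33 0 0 -20 0 0; 40 -1.67 0 0 -25 0 0;40 -2 0 0 -30 0 0; 40 -2 0 0 -30 0 0; 40 -2 0 0 -30 0 0' 40; 
python3 -c "
from h import *
st()"
```

```text
time_s: 11.05
tcp_pos: [573.1, 87.5, 62.4]
tool_rot: [-0.012, 0.707, 0.012, 0.707]
wrist_force: [-2.0, 1.2, 3.4]
opening: 49.0
t 11.2 F [-1.74  1.37  3.05] M [0.452 0.371 0.131] p [573.12  87.53  62.46] op 49.12 j6 -1.957
```

```bash
python3 -m creep '40 -0.36 0 0 -6 0 0; 40 -0.72 0 0 -12 0 0; 40 -1.08 0 0 -18 0 0; 40 -1.44 0 0 -24 0 0; 40 -1.8 0 0 -30 0 0;40 -2.16 0 0 -36 0 0; 40 -2.16 0 0 -36 0 0; 40 -2.16 0 0 -36 0 0' 40; 
python3 -c "
from h import *
cv2.imwrite('pics/l_w.png',st())"
```

```text
time_s: 12.0
tcp_pos: [572.4, 86.7, 64.2]
tool_rot: [-0.23, 0.67, 0.23, 0.668]
wrist_force: [-3.3, -1.2, 0.2]
opening: 49.1
t 12.15 F [-2.96 -1.77  0.39] M [-0.473  1.004  0.136] p [572.41  86.71  64.16] op 49.28 j6 -1.329
```

View pics/l_w.png

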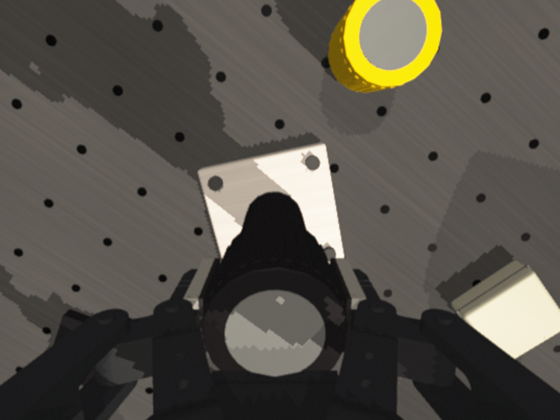

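```bash
python3 -m creep '40 -0.2 0 -0.2 -6 0 0; 40 -0.4 0 -0.3 -12 0 0; 40 -0.65 0 -0.3 -18 0 0; 40 -0.9 0 -0.3 -24 0 0; 40 -1.15 0 -0.3 -30 0 0;40 -1.4 0 -0.3 -36 0 0; 40 -1.4 0 -0.3 -36 0 0; 40 -1.4 0 -0.3 -36 0 0' 40; 
python3 -c "
from h import *
st()"
```

```text
time_s: 12.95
tcp_pos: [573.0, 86.9, 66.1]
tool_rot: [-0.425, 0.565, 0.425, 0.565]
wrist_force: [-2.5, -1.4, 1.4]
opening: 49.1
t 13.1 F [-2.55 -1.04  1.41] M [-0.421  0.89   0.133] p [572.95  86.9   66.1 ] op 49.14 j6 -0.7
```

```bash
python3 -m creep '40 -0.27 0 -0.1 -6 0 0; 40 -0.53 0 -0.2 -12 0 0; 40 -0.8 0 -0.2 -18 0 0; 40 -1.07 0 -0.2 -24 0 0; 40 -1.33 0 -0.2 -30 0 0;40 -1.6 0 -0.2 -36 0 0; 40 -1.6 0 -0.2 -36 0 0; 40 -1.6 0 -0.2 -36 0 0' 40; 
python3 -c "
from h import *
st()"; python3 -m creep '40 -0.27 0 0 -6 0 0; 40 -0.53 0 0 -12 0 0; 40 -0.8 0 0 -18 0 0; 40 -1.07 0 0 -24 0 0; 40 -1.33 0 0 -30 0 0;40 -1.6 0 0 -36 0 0; 40 -1.6 0 0 -36 0 0; 40 -1.6 0 0 -36 0 0' 40; 
python3 -c "
from h import *
cv2.imwrite('pics/m_w.png',st())"
```

```text
time_s: 13.9
tcp_pos: [573.0, 86.9, 67.8]
tool_rot: [0.579, -0.406, -0.579, -0.406]
wrist_force: [-4.1, 0.3, 1.3]
opening: 49.2
t 14.05 F [-3.36 -0.55  1.53] M [-0.04   0.849  0.163] p [573.05  86.94  67.77] op 49.03 j6 -0.072
time_s: 14.85
tcp_pos: [573.3, 86.4, 69.6]
tool_rot: [0.676, -0.207, -0.676, -0.207]
wrist_force: [-2.0, -3.6, 3.0]
opening: 49.2
t 15.0 F [-1.98 -3.64  3.15] M [-1.014  0.581  0.154] p [573.3   86.42  69.6 ] op 49.05 j6 0.557
```

View pics/m_w.png

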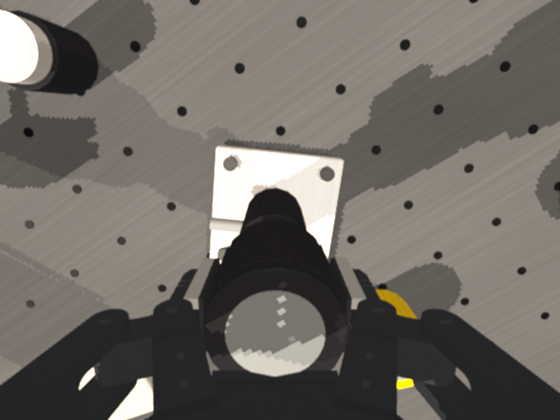

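```bash
python3 -m creep '40 -0.3 0.2 0 -6 0 0; 40 -0.6 0.4 0 -12 0 0; 40 -0.9 0.4 0 -18 0 0; 40 -1.2 0.4 0 -24 0 0; 40 -1.5 0.4 0 -30 0 0;40 -1.8 0.4 0 -36 0 0; 40 -1.8 0.4 0 -36 0 0; 40 -1.8 0.4 0 -36 0 0' 40; 
python3 -c "
from h import *
st()"; python3 -m creep '40 -0.3 0 0 -6 0 0; 40 -0.6 0 0 -12 0 0; 40 -0.9 0 0 -18 0 0; 40 -1.2 0 0 -24 0 0; 40 -1.5 0 0 -30 0 0;40 -1.8 0 0 -36 0 0; 40 -1.8 0 0 -36 0 0; 40 -1.8 0 0 -36 0 0' 40; 
python3 -c "
from h import *
st()
im=r.grab_frame('scene')
cv2.imwrite('pics/n_s.png',np.clip(cv2.resize(im[130:290,290:450],(560,560),interpolation=2).astype(int)*1.8,0,255).astype('u1'))"
```

```text
time_s: 15.8
tcp_pos: [573.6, 86.3, 71.4]
tool_rot: [0.708, 0.012, -0.706, 0.012]
wrist_force: [1.4, -4.7, 0.7]
opening: 48.9
t 15.95 F [ 2.31 -4.62  0.99] M [-1.401 -0.708  0.131] p [573.58  86.3   71.45] op 48.99 j6 1.185
time_s: 16.75
tcp_pos: [573.3, 86.7, 73.1]
tool_rot: [0.669, 0.23, -0.668, 0.23]
wrist_force: [3.4, -2.0, 2.4]
opening: 49.0
t 16.9 F [ 3.12 -2.45  1.93] M [-0.905 -0.941  0.124] p [573.27  86.7   73.14] op 49.12 j6 1.813
```

View pics/n_s.png

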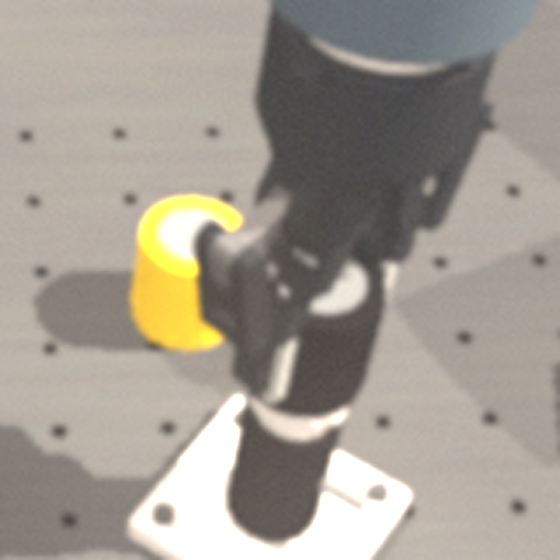

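```bash
python3 -m creep '40 -0.35 0.2 0 -7 0 0; 40 -0.7 0.4 0 -14 0 0; 40 -1.05 0.4 0 -21 0 0; 40 -1.4 0.4 0 -28 0 0; 40 -1.75 0.4 0 -35 0 0;40 -2.1 0.4 0 -42 0 0; 40 -2.4 0.4 0 -48 0 0; 40 -2.4 0.4 0 -48 0 0' 40; 
python3 -c "
from h import *
st()"; python3 -m creep '60 0 0 0 0 0 0; 70 0 0 0 0 0 0; 85 0 0 0 0 0 0; 85 0 0 0 0 0 0;85 0 0 0 0 0 0' 40; 
python3 -c "
from h import *
cv2.imwrite('pics/o_w.png',st())"
```

```text
time_s: 17.75
tcp_pos: [573.0, 86.5, 75.5]
tool_rot: [0.517, 0.483, -0.517, 0.483]
wrist_force: [2.0, -0.6, 3.4]
opening: 49.3
t 17.9 F [ 0.91 -0.73  3.58] M [-0.232 -0.276  0.129] p [572.93  86.56  75.5 ] op 49.19 j6 2.652
time_s: 18.4
tcp_pos: [572.8, 86.2, 75.2]
tool_rot: [-0.517, -0.483, 0.517, -0.483]
wrist_force: [-0.4, -0.2, 0.3]
opening: 84.9
t 18.55 F [-0.05 -0.13  0.6 ] M [-0.013 -0.02  -0.016] p [572.9   86.15  75.23] op 84.99 j6 2.655
```

View pics/o_w.png

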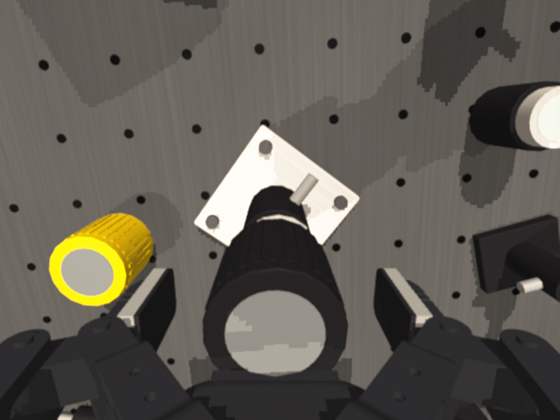

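```bash

python3 -m creep '85 0 0.3 -1.1 8.5 0 0; 85 0 0.3 -1.1 17 0 0; 85 0 0.3 -1.1 25.5 0 0; 85 0 0.3 -1.1 34 0 0; 85 0 0.3 -1.1 42.5 0 0; 85 0 0.3 -1.1 51 0 0; 85 0 0.3 -1.1 59.5 0 0; 85 0 0.3 -1.1 68 0 0'
python3 -m creep '85 0 0 0 8.5 0 0; 85 0 0 0 17 0 0; 85 0 0 0 25.5 0 0; 85 0 0 0 34 0 0; 85 0 0 0 42.5 0 0; 85 0 0 0 51 0 0; 85 0 0 0 59.5 0 0; 85 0 0 0 68 0 0'
python3 -m creep '85 0 0 0 8.5 0 0; 85 0 0 0 17 0 0; 85 0 0 0 25.5 0 0; 85 0 0 0 34 0 0; 85 0 0 0 42.5 0 0; 85 0 0 0 51 0 0; 85 0 0 0 59.5 0 0; 85 0 0 0 68 0 0'
python3 -m creep '85 0 0 0 8.5 0 0; 85 0 0 0 17 0 0; 85 0 0 0 25.5 0 0; 85 0 0 0 34 0 0; 85 0 0 0 34 0 0; 85 0 0 0 34 0 0; 85 0 0 0 34 0 0'
python3 -c "
from h import *
for i in range(3):
    s=r.sense();im=r.grab_frame('wrist')
    x0,y0=200,250; g=cv2.cvtColor(im[y0:y0+160,x0:x0+150],6)
    N,L,S,C=cv2.connectedComponentsWithStats((g>75).astype('u1'))
    M=R.from_quat(s['tool_rot']).as_matrix()
    for j in range(1,N):
        if S[j,4]>2500:
            P=toplane('wrist',C[j]+[x0,y0],155.5,s); print(C[j]+[x0,y0],S[j],P.round(2),s['tcp_pos'].round(2),(M.T@(P-s['tcp_pos'])).round(2))
cv2.imwrite('pics/p_w.png',st())"
```

```text
time_s: 19.35
tcp_pos: [573.4, 87.2, 75.3]
tool_rot: [-0.699, -0.109, 0.699, -0.109]
wrist_force: [0.2, -0.1, -0.9]
opening: 85.0
time_s: 20.15
tcp_pos: [573.4, 87.2, 75.3]
tool_rot: [-0.64, 0.3, 0.64, 0.3]
wrist_force: [0.3, 0.2, 0.7]
opening: 84.7
time_s: 20.95
tcp_pos: [573.4, 87.2, 75.3]
tool_rot: [-0.363, 0.607, 0.363, 0.607]
wrist_force: [-0.6, 0.3, -0.2]
opening: 85.2
time_s: 21.65
tcp_pos: [573.4, 87.2, 75.4]
tool_rot: [-0.173, 0.686, 0.173, 0.686]
wrist_force: [-0.4, -0.9, -0.2]
opening: 85.1
[270.75532371 329.42846934] [  20   36  102   88 6997] [572.95  86.14 155.5 ] [573.4   87.2   75.36] [-80.14  -0.72  -0.9 ]
[270.75589538 329.42918394] [  20   36  102   88 6997] [572.9   86.14 155.5 ] [573.37  87.21  75.33] [-80.17  -0.72  -0.92]
[270.74885649 329.43953688] [  20   36  102   88 6996] [572.93  86.15 155.5 ] [573.38  87.22  75.35] [-80.15  -0.73  -0.9 ]
t 21.95 F [-0.16 -0.33  0.16] M [ 0.005 -0.019  0.011] p [573.39  87.21  75.35] op 84.91 j6 -1.5
```

View pics/p_w.png

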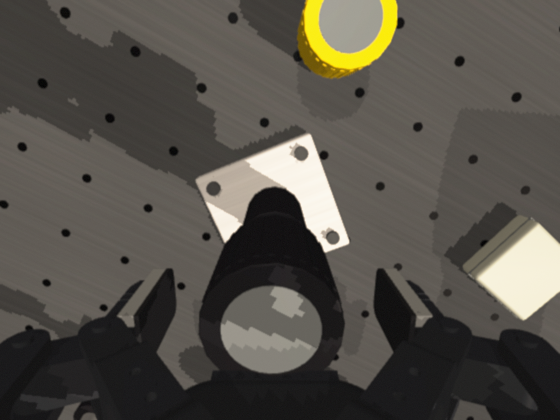

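```bash
python3 -m creep '85 0 -0.7 -0.9 0 0 0; 60 0 -0.7 -0.9 0 0 0; 60 0 -0.7 -0.9 0 0 0; 60 0 -0.7 -0.9 0 0 0; 46 0 -0.7 -0.9 0 0 0; 40 0 -0.7 -0.9 0 0 0; 40 0 -0.7 -0.9 0 0 0; 40 0 -0.7 -0.9 0 0 0' 45
python3 -c "
from h import *
st()"
python3 -m creep '40 -0.25 0 0 -5 0 0; 40 -0.5 0 0 -10 0 0; 40 -0.75 0 0 -15 0 0; 40 -1 0 0 -20 0 0; 40 -1.25 0 0 -25 0 0;40 -1.5 0 0 -30 0 0; 40 -1.5 0 0 -30 0 0;40 -1.5 0 0 -30 0 0' 45
python3 -c "
from h import *
st()"
```

```text
time_s: 22.75
tcp_pos: [573.0, 86.8, 75.6]
tool_rot: [-0.172, 0.686, 0.172, 0.686]
wrist_force: [-2.3, 4.3, 3.4]
opening: 48.6
t 22.9 F [-1.91  3.94  3.24] M [ 1.378  0.573 -0.009] p [573.07  86.78  75.61] op 48.77 j6 -1.499
time_s: 23.7
tcp_pos: [574.3, 85.6, 77.3]
tool_rot: [-0.343, 0.618, 0.342, 0.619]
wrist_force: [5.6, -1.0, 0.6]
opening: 48.9
t 23.85 F [ 5.43 -0.77  0.72] M [-0.445 -1.798  0.142] p [574.27  85.61  77.29] op 49.02 j6 -0.978
```

```bash
python3 -m creep '40 0 -0.2 0.2 0 0 0; 40 -0.25 -0.5 0.2 -6 0 0; 40 -0.5 -0.5 0.2 -12 0 0; 40 -0.75 -0.5 0.2 -18 0 0; 40 -1 -0.5 0.2 -24 0 0; 40 -1.3 -0.5 0.2 -30 0 0;40 -1.6 -0.5 0.2 -36 0 0;40 -1.6 -0.5 0.2 -36 0 0' 45
python3 -c "
from h import *
st()
im=r.grab_frame('scene')
cv2.imwrite('pics/q_s.png',np.clip(cv2.resize(im[130:290,290:450],(560,560),interpolation=2).astype(int)*1.8,0,255).astype('u1'))"
```

```text
time_s: 24.65
tcp_pos: [573.6, 85.7, 78.9]
tool_rot: [0.518, -0.482, -0.517, -0.482]
wrist_force: [1.0, -1.0, 3.7]
opening: 48.6
t 24.8 F [ 1.21 -1.2   4.83] M [-0.317 -0.34   0.083] p [573.53  85.74  78.88] op 48.93 j6 -0.35
```

View pics/q_s.png

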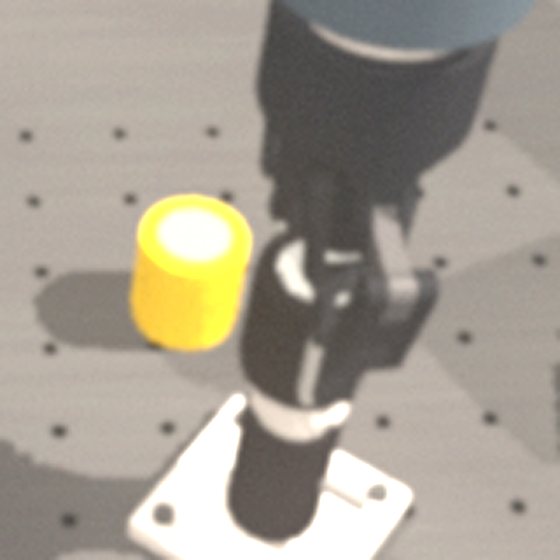

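```bash
python3 -m creep '40 -0.3 0 0 -6 0 0; 40 -0.6 0 0 -12 0 0; 40 -0.9 0 0 -18 0 0; 40 -1.2 0 0 -24 0 0; 40 -1.5 0 0 -30 0 0;40 -1.8 0 0 -36 0 0;40 -1.8 0 0 -36 0 0' 45
python3 -c "
from h import *
st()"
python3 -m creep '40 -0.3 0 0 -6 0 0; 40 -0.6 0 0 -12 0 0; 40 -0.9 0 0 -18 0 0; 40 -1.2 0 0 -24 0 0;  40 -1.2 0 0 -24 0 0' 45
python3 -c "
from h import *
st()"
```

```text
time_s: 25.55
tcp_pos: [573.5, 86.1, 80.7]
tool_rot: [0.641, -0.298, -0.641, -0.298]
wrist_force: [0.4, 0.7, 6.2]
opening: 48.8
t 25.7 F [-0.04 -0.04  5.86] M [-0.034 -0.116  0.035] p [573.46  86.09  80.69] op 48.84 j6 0.28
time_s: 26.2
tcp_pos: [573.2, 86.0, 81.8]
tool_rot: [-0.689, 0.158, 0.689, 0.158]
wrist_force: [-0.8, -0.9, 6.6]
opening: 48.8
t 26.35 F [-0.49 -0.63  6.39] M [-0.054  0.157  0.077] p [573.17  85.99  81.84] op 48.79 j6 0.699
```

```bash

python3 -m creep '40 -0.3 0 0 -6 0 0; 40 -0.6 0 0 -12 0 0; 40 -0.9 0 0 -18 0 0; 40 -1.2 0 0 -24 0 0;  40 -1.2 0 0 -24 0 0' 45
python3 -c "
from h import *
st()"
python3 -m creep '40 -0.3 0 0 -6 0 0; 40 -0.6 0 0 -12 0 0; 40 -0.9 0 0 -18 0 0; 40 -1.2 0 0 -24 0 0;  40 -1.2 0 0 -24 0 0' 45
python3 -c "
from h import *
st()"
```

```text
time_s: 26.85
tcp_pos: [574.2, 86.2, 84.2]
tool_rot: [0.708, -0.011, -0.706, -0.012]
wrist_force: [-0.3, -0.4, 10.4]
opening: 49.0
t 27.0 F [-0.45 -0.42  9.64] M [-0.015  0.061  0.022] p [574.22  86.18  84.15] op 48.92 j6 1.117
time_s: 27.5
tcp_pos: [574.2, 86.2, 85.4]
tool_rot: [0.695, 0.136, -0.693, 0.136]
wrist_force: [0.2, -0.1, 10.0]
opening: 48.9
t 27.65 F [-0.13 -0.22  9.7 ] M [0.036 0.035 0.019] p [574.24  86.21  85.34] op 48.84 j6 1.536
```

```bash

python3 -m creep '40 -1 0 0 0 0 0; 40 -2 0 0 0 0 0; 40 -3 0 0 0 0 0; 40 -4 0 0 0 0 0;  40 -4 0 0 0 0 0' 45
python3 -c "
from h import *
st()"
python3 -m creep '40 -3 0 0 0 0 0; 40 -6 0 0 0 0 0; 40 -9 0 0 0 0 0; 40 -12 0 0 0 0 0;  40 -15 0 0 0 0 0;  40 -18 0 0 0 0 0;  40 -18 0 0 0 0 0' 45
python3 -c "
from h import *
st()
cv2.imwrite('pics/r_s.png',r.grab_frame('scene'))"
```

```text
time_s: 28.15
tcp_pos: [574.2, 86.2, 89.4]
tool_rot: [0.695, 0.135, -0.693, 0.135]
wrist_force: [0.6, -0.8, 9.8]
opening: 49.0
t 28.3 F [ 0.2  -0.12  9.48] M [ 0.035 -0.029  0.01 ] p [574.22  86.22  89.3 ] op 48.95 j6 1.535
time_s: 29.0
tcp_pos: [573.6, 86.1, 106.2]
tool_rot: [0.694, 0.136, -0.694, 0.135]
wrist_force: [-0.1, 0.3, -1.3]
opening: 49.3
t 29.15 F [-0.15  0.03 -1.72] M [ 0.003 -0.009  0.012] p [573.45  86.12 105.91] op 49.08 j6 1.538
```

View pics/r_s.png

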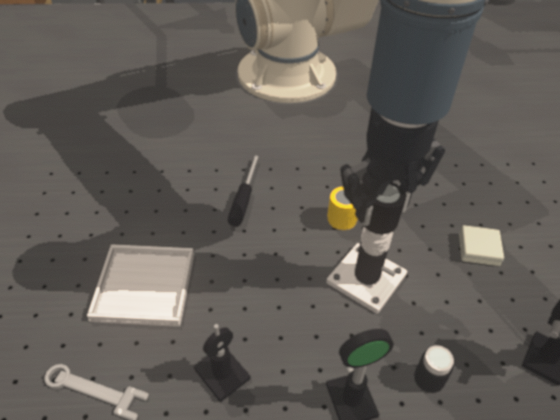

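```bash

python3 -m creep '40 -8 0 0 0 0 0; 40 -18 0 0 0 0 0; 40 -30 0 0 0 0 0; 40 -42 0 0 0 0 0;  40 -52 0 0 0 0 0;  40 -55 0 0 0 0 0;  40 -55 0 0 0 0 0' 45
python3 -c "
from h import *
cv2.imwrite('pics/s_w.png',st())
im=r.grab_frame('scene');s=r.sense()
M=R.from_quat(s['tool_rot']).as_matrix();print(M.round(3))
for x in (0,-10,-20,-30,-40):
  for y in (-25,25): 
    for z in (-11,11): p=proj('scene',s['tcp_pos']+M@np.array([x,y,z]));print(x,y,z,(np.array(p)-[340,100])*4)
# cap rim & top ellipse overlay
for h in (26,80):
  th=np.linspace(0,6.28,60)
  pts=[np.round((np.array(proj('scene',s['tcp_pos']+[25*np.cos(t),25*np.sin(t),h]))-[340,100])*4).astype(int) for t in th]
  globals().setdefault('E',[]).append(np.array(pts))
a=np.clip(cv2.resize(im[100:240,340:480],(560,560),interpolation=2).astype(int)*1.8,0,255).astype('u1')
b=a.copy()
for e in E: cv2.polylines(b,[e],True,(0,0,255),1)
cv2.imwrite('pics/s_s.png',cv2.resize(np.hstack([a,b]),(800,400)))"
```

```text
time_s: 29.9
tcp_pos: [573.7, 86.3, 161.5]
tool_rot: [0.694, 0.136, -0.694, 0.135]
wrist_force: [0.3, 0.1, -1.2]
opening: 48.9
t 30.05 F [ 0.28  0.03 -1.58] M [-0.001  0.015 -0.011] p [573.3   86.12 160.69] op 48.82 j6 1.538
[[-0.001  0.376 -0.927]
 [-0.    -0.927 -0.376]
 [-1.    -0.     0.001]]
0 -25 -11 [257.0728909  428.24783974]
0 -25 11 [219.7616105  384.79971396]
0 25 -11 [127.80639061 474.07558458]
0 25 11 [ 92.22857188 428.79545396]
-10 -25 -11 [262.94267815 407.2322117 ]
-10 -25 11 [225.13230717 363.74310368]
-10 25 -11 [132.41495119 453.08775108]
-10 25 11 [ 96.37048821 407.74587168]
-20 -25 -11 [268.93738964 385.76931676]
-20 -25 11 [230.615066   342.24713713]
-20 25 -11 [137.12378965 431.64324229]
-20 25 11 [100.60072365 386.24744391]
-30 -25 -11 [275.06105634 363.84472288]
-30 -25 11 [236.21343131 320.29791826]
-30 25 -11 [141.93621494 409.72698904]
-30 25 11 [104.92213353 364.28565967]
-40 -25 -11 [281.31788451 341.44337031]
-40 -25 11 [241.93109849 297.88095878]
-40 25 -11 [146.85568317 387.32325178]
-40 25 11 [109.33769758 341.84537565]
```

View pics/s_s.png

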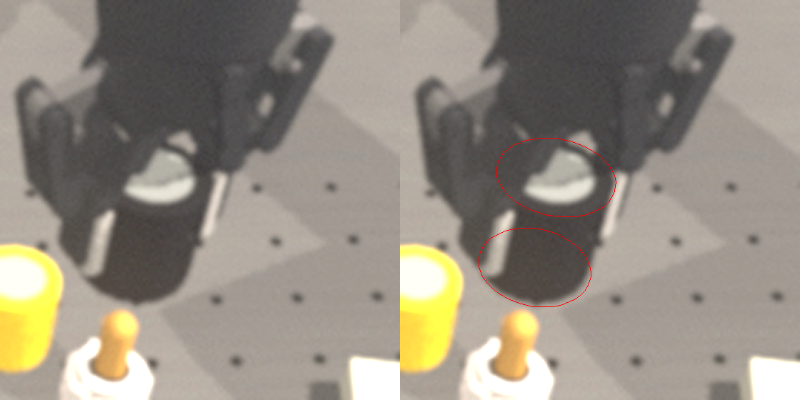

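View pics/s_w.png

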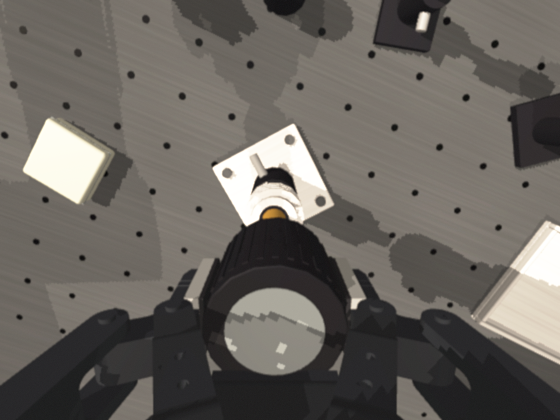

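```bash

python3 -m creep '40 0 9 4 0 0 0; 40 0 28 11 0 0 0; 40 0 50 20 0 0 0; 40 0 75 30 0 0 0;  40 0 100 40 0 0 0;  40 0 125 50 0 0 0;  40 0 150 60 0 0 0; 40 0 175 71 0 0 0' 45
python3 -m creep '40 0 25 10 0 0 0; 40 0 50 20 0 0 0; 40 0 75 30 0 0 0; 40 0 100 40 0 0 0;  40 0 120 48 0 0 0;  40 0 132 53 0 0 0;  40 0 136 54 0 0 0; 40 0 136 54 0 0 0' 45
python3 -c "
from h import *
cv2.imwrite('pics/t_w.png',st())
cv2.imwrite('pics/t_t.png',r.grab_frame('top'))
im=r.grab_frame('scene');s=r.sense();print(R.from_quat(s['tool_rot']).as_matrix().round(3))
for d in r.silhouettes('tray','scene'): print(d['confidence'],d['point'])
th=np.linspace(0,6.28,60)
P=s['tcp_pos'];e=np.array([proj('scene',[P[0]+25*np.cos(t),P[1]+25*np.sin(t),5]) for t in th]).round().astype(int)
cv2.polylines(im,[e],True,(0,0,255),1)
cv2.imwrite('pics/t_s.png',im)
"
```

```text
time_s: 30.9
tcp_pos: [573.1, -104.5, 160.6]
tool_rot: [-0.694, -0.135, 0.694, -0.136]
wrist_force: [0.6, -0.8, -1.4]
opening: 49.3
time_s: 31.7
tcp_pos: [574.5, -249.3, 160.6]
tool_rot: [-0.694, -0.135, 0.694, -0.135]
wrist_force: [0.2, -0.6, -1.9]
opening: 48.5
t 31.85 F [ 0.41 -0.06 -1.13] M [ 0.031 -0.004 -0.002] p [ 574.69 -248.62  160.76] op 48.94 j6 2.116
[[ 0.     0.377 -0.926]
 [ 0.    -0.926 -0.377]
 [-1.     0.    -0.   ]]
0.71 [142.5, 283.1]
```

View pics/t_s.png

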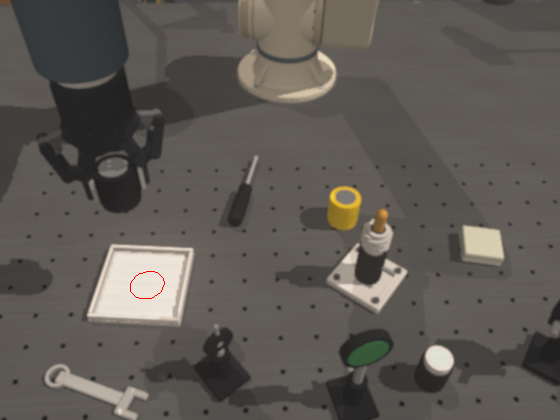

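View pics/t_w.png

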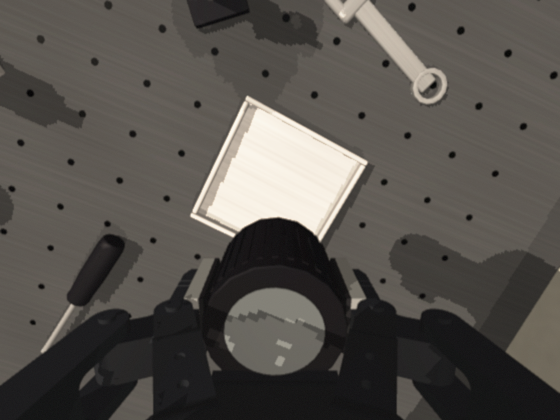

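```bash

python3 -m creep '40 10 0 0 0 0 0; 40 35 0 0 0 0 0; 40 62 0 0 0 0 0; 40 90 0 0 0 0 0;  40 118 0 0 0 0 0;  40 142 0 0 0 0 0;  40 158 0 0 0 0 0; 40 162 0 0 0 0 0' 45
python3 -m creep '40 2 0 0 0 0 0; 40 5 0 0 0 0 0; 40 8 0 0 0 0 0; 40 10 0 0 0 0 0;40 10 0 0 0 0 0'
python3 -c "
from h import *
st(3)
im=r.grab_frame('scene');
cv2.imwrite('pics/u_s.png',np.clip(cv2.resize(im[190:330,70:210],(560,560),interpolation=2).astype(int)*1.3,0,255).astype('u1'))
"
```

```text
time_s: 32.8
tcp_pos: [572.6, -248.3, -4.2]
tool_rot: [-0.692, -0.136, 0.696, -0.135]
wrist_force: [-0.1, -0.1, -1.0]
opening: 48.8
time_s: 33.3
tcp_pos: [574.6, -249.1, -11.1]
tool_rot: [0.694, 0.136, -0.694, 0.136]
wrist_force: [0.5, 0.2, -1.5]
opening: 48.7
t 33.4 F [ 0.31  0.18 -1.22] M [-0.027  0.023  0.014] p [ 574.73 -249.11  -11.  ] op 48.89 j6 2.117
```

View pics/u_s.png

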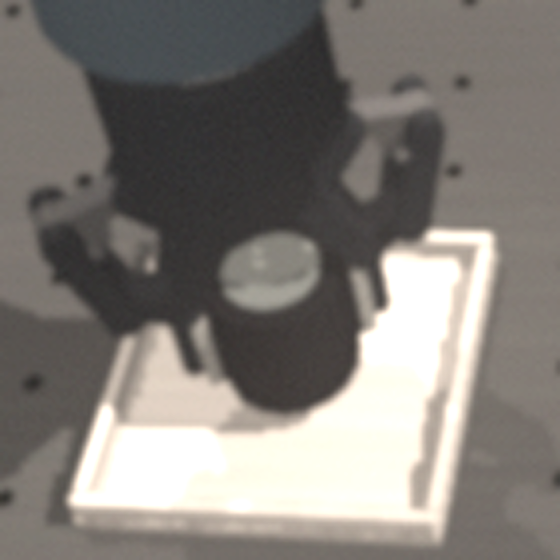

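```bash

python3 -m creep '40 2 0 0 0 0 0; 40 4 0 0 0 0 0; 40 6 0 0 0 0 0; 40 7.5 0 0 0 0 0;40 8.5 0 0 0 0 0;40 8.5 0 0 0 0 0'
python3 -c "
from h import *
st(3)"
python3 -m creep '40 0.3 0 0 0 0 0; 40 0.6 0 0 0 0 0; 40 0.9 0 0 0 0 0;40 0.9 0 0 0 0 0'
python3 -c "
from h import *
st(3)"
```

```text
time_s: 34.05
tcp_pos: [574.5, -249.1, -19.9]
tool_rot: [-0.694, -0.136, 0.694, -0.135]
wrist_force: [-0.5, -0.0, -1.8]
opening: 49.0
t 34.15 F [-0.13  0.12 -1.  ] M [-0.003  0.007  0.005] p [ 574.61 -249.11  -19.76] op 48.96 j6 2.117
time_s: 34.55
tcp_pos: [574.6, -249.1, -20.6]
tool_rot: [-0.694, -0.136, 0.694, -0.136]
wrist_force: [0.7, 0.2, -1.3]
opening: 49.0
t 34.65 F [ 0.09  0.38 -1.34] M [ 0.006 -0.029 -0.041] p [ 574.64 -249.09  -20.58] op 48.75 j6 2.117
```

```bash

python3 -m creep '40 0.2 0 0 0 0 0; 40 0.4 0 0 0 0 0; 40 0.6 0 0 0 0 0;40 0.6 0 0 0 0 0'
python3 -c "
from h import *
st(3)"
```

```text
time_s: 35.05
tcp_pos: [574.7, -249.1, -21.2]
tool_rot: [-0.694, -0.136, 0.694, -0.136]
wrist_force: [0.0, 0.9, -0.8]
opening: 49.0
t 35.15 F [-0.12  0.34 -1.17] M [ 0.015 -0.01   0.029] p [ 574.65 -249.08  -21.19] op 48.96 j6 2.117
```

```bash

python3 -m creep '40 0.2 0 0 0 0 0; 40 0.4 0 0 0 0 0; 40 0.6 0 0 0 0 0;40 0.6 0 0 0 0 0'
python3 -c "
from h import *
st(3)"
python3 -m creep '40 0.2 0 0 0 0 0; 40 0.4 0 0 0 0 0; 40 0.4 0 0 0 0 0'
python3 -c "
from h import *
st(3)"
```

```text
time_s: 35.55
tcp_pos: [574.8, -249.1, -21.4]
tool_rot: [0.694, 0.136, -0.694, 0.136]
wrist_force: [-0.7, 0.8, 1.8]
opening: 48.8
t 35.65 F [-0.58  0.78  2.05] M [0.315 0.409 0.007] p [ 574.77 -249.13  -21.4 ] op 48.97 j6 2.117
time_s: 35.95
tcp_pos: [574.9, -249.1, -21.5]
tool_rot: [0.694, 0.136, -0.694, 0.136]
wrist_force: [-1.4, 0.4, 5.7]
opening: 49.0
t 36.05 F [-1.92  0.69  5.93] M [ 0.694  0.776 -0.002] p [ 574.85 -249.14  -21.46] op 49.03 j6 2.117
```

```bash

python3 -m creep '40 -0.3 0 0 0 0 0; 46 -0.3 0 0 0 0 0; 50 -0.3 0 0 0 0 0; 53 -0.3 0 0 0 0 0; 57 -0.3 0 0 0 0 0; 62 -0.3 0 0 0 0 0; 62 -0.3 0 0 0 0 0' 20
python3 -c "
from h import *
cv2.imwrite('pics/v_w.png',st(3))
im=r.grab_frame('scene');
cv2.imwrite('pics/v_s.png',np.clip(cv2.resize(im[190:330,70:210],(560,560),interpolation=2).astype(int)*1.3,0,255).astype('u1'))
"
```

```text
time_s: 36.75
tcp_pos: [574.6, -249.1, -22.1]
tool_rot: [-0.694, -0.136, 0.694, -0.136]
wrist_force: [0.0, -0.0, 0.4]
opening: 62.1
t 36.85 F [-0.22  0.58 -0.24] M [ 0.014 -0.008 -0.005] p [ 574.63 -249.08  -22.01] op 62.07 j6 2.117
```

View pics/v_w.png

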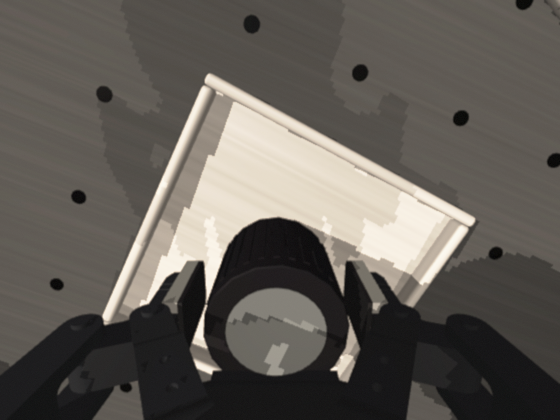

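View pics/v_s.png

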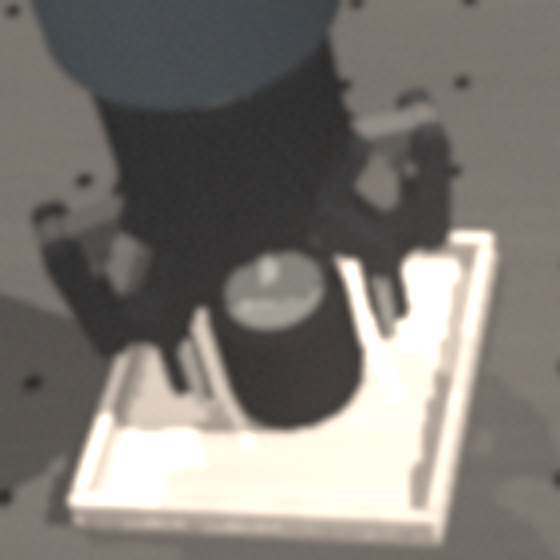

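The cap stands in the tray and both pads are clear, so I retreat straight up.

```bash

python3 -m creep '68 -2 0 0 0 0 0; 74 -8 0 0 0 0 0; 80 -20 0 0 0 0 0; 80 -40 0 0 0 0 0; 80 -65 0 0 0 0 0; 80 -95 0 0 0 0 0; 80 -125 0 0 0 0 0; 80 -140 0 0 0 0 0'
python3 -m creep '80 -10 0 0 0 0 0; 80 -20 0 0 0 0 0; 80 -20 0 0 0 0 0; 80 -20 0 0 0 0 0; 80 -20 0 0 0 0 0'
python3 -c "
from h import *
st(3)
im=r.grab_frame('scene'); cv2.imwrite('pics/w_s.png',im)
im=r.grab_frame('top'); cv2.imwrite('pics/w_t.png',im)
for d in r.silhouettes('cap','scene'): print(d['confidence'],d['point'])
"
```

```text
time_s: 37.7
tcp_pos: [576.1, -249.8, 122.9]
tool_rot: [0.696, 0.135, -0.692, 0.137]
wrist_force: [-0.4, -0.0, 0.6]
opening: 80.0
time_s: 38.2
tcp_pos: [574.1, -248.9, 136.9]
tool_rot: [-0.693, -0.136, 0.695, -0.135]
wrist_force: [0.5, -0.3, 0.7]
opening: 79.9
t 38.3 F [0.17 0.07 0.36] M [-0.02   0.018 -0.008] p [ 574.13 -248.93  137.05] op 79.92 j6 2.117
0.68 [341.7, 209.5]
0.61 [141.4, 271.0]
```

View pics/w_s.png

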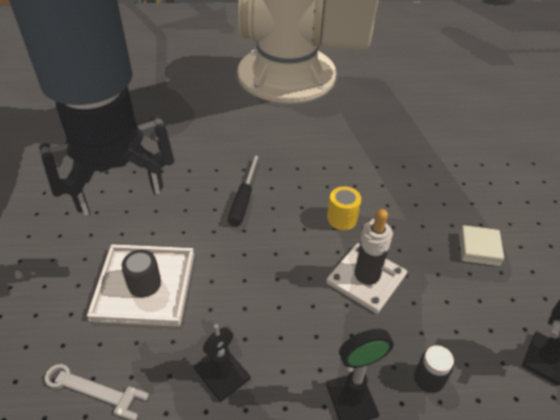

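View pics/w_t.png

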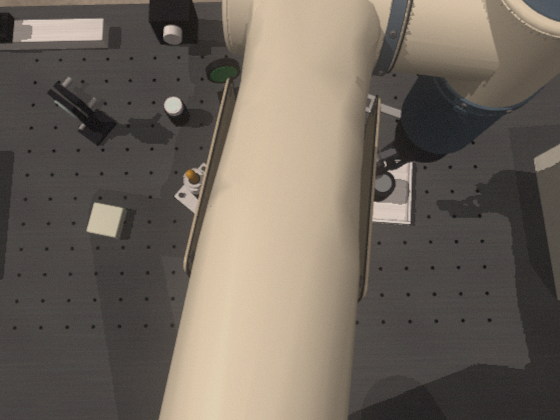

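The scene picture shows the cap upright in the middle of the tray at about (142,272). The tube is open with its brass plunger out at (380,218), the other things look unmoved, and the gripper is clear above.

```bash
python3 -c "
from plant import r
print(r.job_done())"
```

```text
the job is handed in; nothing more can be done
None
```

I unscrewed the cap, set it down open side down in the tray and handed the job in at about 38 s. `job_done` reports no verdict.

- **Unscrewing:** I turned it about 490° anticlockwise in two grasps. The hand rose about 0.05 mm per degree, roughly 18 mm per turn. While the cap was on the thread, the wrist force stayed under about 7 N vertically and 5.5 N sideways. The cap-to-tube force itself cannot be measured.
- **Coming free:** the cap came off between about 22 and 24 mm of rise. The hand then carried the plunger's steady 10 N or so, until it let go during the lift.
- **Setting down:** contact came at the predicted height, with about 7 N on the tray before I let go.
- **Last checks:** the pictures show the cap upright and about centred in the tray, and the plunger out of the open tube. Nothing else on the bench looks moved; I judged that by eye, without measuring. After release the wrist force was about zero and the gripper was clear above.

**A disagreement:** the visible fingertips sit about 40 mm short of the reported TCP. Because of this the first close, at a reported TCP height of 104 mm, shut above the cap without touching it. I re-grasped lower, going by the pictures and the finger opening.

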